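Put up the prop bar of the larger folding stand

ROBOT

A 6-joint arm with a two-finger parallel gripper is mounted at the origin on the work surface. World frame = base frame: x ahead of the robot, y to its left, z up, the work surface at z = 0. Lengths are in mm, angles in degrees, forces in N, time in s.
With the tool pointing down it reaches from about 275 to 825 mm from the base axis. Payload 5.2 kg.
Tool frame: the origin (TCP) lies at the very end of the fingers, on their centre line; the grasp point (between the pads) lies 19 mm behind it; z points along the fingers, y is the line along which they close (so a half turn about z gives the same grasp; the last joint's range is limited). The gripper opens to 93 mm and grips with 3 to 60 N. Pads are 15 mm wide; open, the fingers measure 128 mm over their backs; the gripper's body (75 mm by 188 mm) begins 65 mm behind the grasp point.
Start: joints at [51.406, 14.817, 87.949, -0, 77.235, -11.62], TCP at [249.46, 490.178, 218.653] pointing down, gripper open.
Joint ranges: [-179.93, 179.93], [-52.35, 119.4], [10.71, 147.94], [-69.91, 249.91], [12.55, 155.21], [-178.61, 178.61]. Speed limits (degrees/s): [147.25, 147.25, 180, 180, 180, 180].

INTERFACE

Orientations are given as [roll, pitch, yaw] about the fixed x, y, z axes, in that order (R = Rz(yaw) Ry(pitch) Rx(roll)).
In Python, from cell import arm gives the robot as it stands.
- The arm moves only by the shell command python3 shift.py [OPENING] [FORCE], which reads ROWS from standard input. ROWS is a JSON object whose key "offsets" holds a list of rows, 1 to 8 of them, each of 6 numbers: dx, dy, dz in shares of the most that a row can go, 1 being 62.5 mm, then a rotation vector rx, ry, rz in units of 10 degrees; each row shifts and turns the commanded pose from where the row before left it, along the tool's axes as they then stand; what a row does not reach is not made up. A row lasts 1/8 s, in which the tool goes at most 62.5 mm and 10.7 degrees, less where a joint would pass 70% of its speed; a pose out of reach is approached as far as the arm can. OPENING is the finger opening in mm, set as the command begins (- or left out keeps the last). The fingers move at their own pace and stop on an object; FORCE is the grip in N (left out, the last holds). Time passes only in rows, so rows that do not move let the fingers close. It prints the time, the measured TCP pose, the force, the opening and the grip force at its end. Input that does not fit is refused with a message, and nothing moves.
- arm.state(): the state, without advancing time (a new reading comes with each control period).
- arm.read_camera(name): name is "side" or "top"; returns a dict with "frame" (384x512x3 uint8, red, green, blue), "range_z" (384x512 float32, mm along the optical axis (not along the pixel's ray), 0 where there is no reading), "mtx" (3x3 intrinsics, pixels), "extrinsics" (4x4, takes a point from world to camera coordinates). Camera axes: x right, y down, z forward; pixel columns grow to the right and rows downward; lengths in mm; the calibration is good to about 2 mm. A picture is of the moment at which its call begins.
- arm.hand_in(): hands the job in; it is judged then, once.
The state is a dict: "clock": time; "joints": joint angles; "qd": joint speeds; "joint_efforts": joint torques, N m; "tcp_pos": TCP position; "eef_rot": TCP orientation; "force": force on the tool from outside, world axes, zero at the start; "moment": the same for the moment, N m; "width": finger opening in mm; "grip_force": force on a finger pad.
Only numpy, scipy, OpenCV 4.12 (cv2) and the standard library are available. Lean on these libraries where they do the work, as an engineer would, in place of code of your own. Each camera call takes 0.05 s, during which the arm holds its last target. There are 200 camera calls.

TASK

Two folding stands are screwed to the hardboard panel on the crate, a larger one for a tablet and a smaller one for a phone, both folded flat. Take the steel prop bar of the larger stand, swing it up and over past upright until it leans back on its stop and stays there by itself, and let go. Leave the smaller stand folded.

Things in the scene. Friction and masses are not known exactly. Their poses are not given: they have to be found in the camera images.
- big_prop (a joint): Larger stand's prop: a U of steel rod, two 8 mm legs 110 mm apart and 115 mm long, joined at the free end by a round 12 mm crossbar; about 120 g. 0 = folded flat, crossbar on the robot's side of the hinge; 1.57 = upright; 2.0 = leaning away from the robot on its stop. The hinge is free: let go short of upright it falls back flat, past upright it falls on the stop and stays.
- big_bar (a point): Middle of the larger crossbar, on its axis: the place to grip. Folded, it is 24 mm above the stand's plywood board (32 mm above the panel, whose top is at z = 0.126). Round it is free space but for a rubber foot under each end of the bar and a lip 6 mm high on the board's front edge, 46 mm away. Turns with the prop: y along the crossbar, x from crossbar to hinge.
- big_hinge (a point): Middle of the larger stand's hinge line, 24 mm above its board (200 x 140 x 8 mm, screwed to the panel, cannot move). x: level, from the folded crossbar to the hinge and on, away from the robot within 35 degrees; y along the hinge line; z up. The crossbar's middle moves on a circle of 115 mm radius about this point in its x-z plane.
- small_prop (a joint): Angle of the smaller stand's prop, to be left at 0 (folded). Same form but smaller: board 160 x 102 mm, legs 72 mm apart and 75 mm long. Either stand may be on the left, in the middle or on the right.

How it is judged (in metres and radians):
At the end, for the whole second after the job is handed in: The larger stand's prop bar leans back on its stop, at rest (its joint above 1.82 rad, the stop being at 2.0), and the smaller stand's prop is still folded (its joint below 0.17 rad) (value of joint big_prop above 1.82 rad and velocity of joint big_prop between -0.1 and 0.1 rad/s and value of joint small_prop below 0.17 rad); the robot touches nothing.
It fails at once if the smaller stand's prop bar is lifted (more than 0.35 rad) (value of joint small_prop above 0.35 rad).
It also fails if it takes over 40 s, if anything falls off the work surface, if the arm or the gripper's body presses on something with over 40 N, if the wrist force passes 120 N, or if a joint passes its speed limit or range.

## Working session

There is one attempt and no reset: what is moved stays moved. The work goes in short steps, Python scripts to look and compute and a shell command to move; the robot and the scene stay as the last step left them, time stands still between calls to the robot, and variables do not carry over. Pictures are saved under pics/ and viewed, at most 10 in all, crops included, and the job is handed in when it is done.

```bash
ls; mkdir -p pics; python3 - <<'E'
from cell import arm
import cv2,numpy as np
for n in("top","side"):
    d=arm.read_camera(n); cv2.imwrite(f"pics/{n}0.png",d["frame"][:,:,::-1]); np.savez(f"{n}0.npz",**d)
    print(n,d["mtx"].tolist(),np.round(d["extrinsics"],3).tolist())
print(arm.state())
E
```

```text
cell.py
pics
shift.py
top [[399.8619469289736, 0.0, 249.5433699197662], [0.0, 399.8619469289736, 187.3102480386443], [0.0, 0.0, 1.0]] [[-0.026, -1.0, -0.013, 27.735], [-0.99, 0.028, -0.14, 522.755], [0.14, 0.009, -0.99, 1089.121], [0.0, 0.0, 0.0, 1.0]]
side [[350.5656266439268, 0.0, 254.0053066276793], [0.0, 350.5656266439268, 191.58360788619387], [0.0, 0.0, 1.0]] [[0.886, -0.463, -0.013, -461.075], [-0.243, -0.441, -0.864, 293.394], [0.394, 0.769, -0.504, 646.612], [0.0, 0.0, 0.0, 1.0]]
{'clock': 0.1, 'joints': array([ 5.14044566e+01,  1.48551060e+01,  8.80045791e+01,  2.00988543e-04,
        7.72332920e+01, -1.16201821e+01]), 'qd': array([-0.1058908 , -0.07656064, -0.08957332,  0.02941431,  0.02423674,
       -0.0524184 ]), 'joint_efforts': array([ 3.36618214e-03, -4.38209939e+01, -2.84641761e+01,  7.19591556e-02,
        3.62748827e-02, -7.42035263e-05]), 'tcp_pos': array([249.15978305, 489.78455605, 217.9022148 ]), 'eef_rot': array([-1.79908968e+02, -1.89196425e-02,  1.53024579e+02]), 'force': array([ 0.46008126, -0.51449072, -0.49120801]), 'moment': array([-0.01333454, -0.01217648, -0.00711661]), 'grip_force': 0.0, 'width': 92.97154462453446}
```

View pics/top0.png

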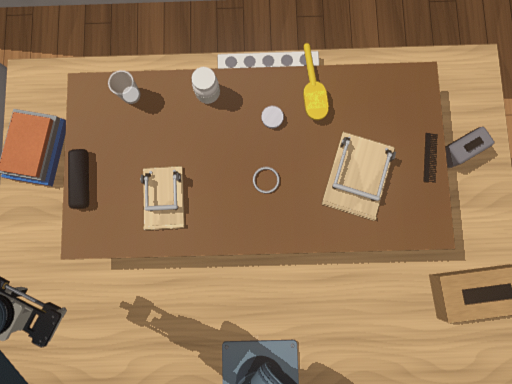

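View pics/side0.png

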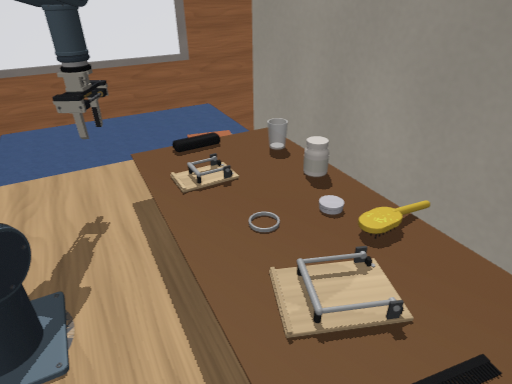

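The top view shows the large stand at right: board centre about (360,175), crossbar about (335,187)-(380,198). In the side view its crossbar runs about (299,268)-(318,312). The small stand is at left, about (163,197) in top. I'll enlarge both large-stand crops next.

```bash
python3 - <<'E'
import cv2,numpy as np
a=cv2.imread("pics/top0.png")[120:230,310:410]; b=cv2.imread("pics/side0.png")[235:335,260:415]
a=cv2.resize(a,None,fx=4,fy=4,interpolation=2); b=cv2.resize(b,None,fx=2.5,fy=2.5,interpolation=2)
c=np.zeros((440,790,3),np.uint8); c[:440,:400]=a; c[:250,400:400+b.shape[1]]=b[:, :390]
# gray masks under it
for i,(n,(y0,y1,x0,x1)) in enumerate({"top":(120,230,310,410),"side":(235,335,260,415)}.items()):
    im=cv2.imread(f"pics/{n}0.png"); h=cv2.cvtColor(im,cv2.COLOR_BGR2HSV)
    m=((h[...,1]<45)&(h[...,2]>90)).astype(np.uint8)*255
    m=m[y0:y1,x0:x1]; m=cv2.resize(m,None,fx=1.7 if i==0 else 1.3,fy=1.7 if i==0 else 1.3)
    x=400+i*180; c[252:252+m.shape[0],x:x+m.shape[1]]=m[:188,:790-x,None]
cv2.imwrite("pics/crop.png",c)
E
```

```text
(no output)
```

View pics/crop.png

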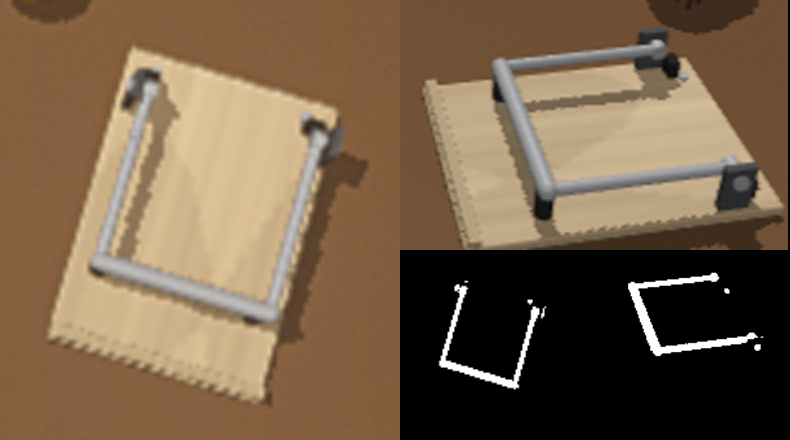

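The crop shows the U clearly. Top corners are about (334.5,185.8) and (378.3,198), with hinge ends about (347.5,142) and (389.5,153.8). Side corners are about (300,261.4) and (318,310.6), with hinge ends about (363,254) and (392,300). I'll fit lines in the grey mask and triangulate.

```bash
cat >meas.py <<'E'
import cv2,numpy as np
def lines(d,c):
    h=cv2.cvtColor(d["frame"],cv2.COLOR_RGB2HSV); m=(h[...,1]<45)&(h[...,2]>90)
    p=np.argwhere(m)[:,::-1].astype(float)
    L=[]
    for a,b in ((0,1),(0,2),(1,3)):
        A,B=np.array(c[a],float),np.array(c[b],float); u=(B-A)/np.linalg.norm(B-A); r=p-A
        s=r@u; t=r@[-u[1],u[0]]; k=(abs(t)<4.5)&(s>6)&(s<np.linalg.norm(B-A)-6)
        vx,vy,x,y=cv2.fitLine(p[k].astype(np.float32),2,0,.01,.01).ravel(); L.append(np.cross([x,y,1],[x+vx,y+vy,1]))
    X=[np.cross(L[0],L[1]),np.cross(L[0],L[2])]
    return [x[:2]/x[2] for x in X]+[np.array(c[2]),np.array(c[3])]
if __name__=="__main__":
    T=dict(np.load("top0.npz"));S=dict(np.load("side0.npz"))
    a=lines(T,[(334.5,185.8),(378.3,198),(347.5,142),(389.5,153.8)]); b=lines(S,[(300,261.4),(318,310.6),(362.8,253.8),(392,300.2)])
    print(np.round(a,1).tolist(),np.round(b,1).tolist())
    P=[d["mtx"]@d["extrinsics"][:3] for d in (T,S)]
    X=cv2.triangulatePoints(P[0],P[1],np.array(a,float).T,np.array(b,float).T); X=(X[:3]/X[3]).T
    for p,q in zip(P,(a,b)):
        e=np.c_[X,np.ones(4)]@p.T; print("reproj",np.round(np.linalg.norm(e[:,:2]/e[:,2:]-q,axis=1),2))
    print(np.round(X,1)); m=(X[0]+X[1])/2; hg=(X[2]+X[3])/2
    print("bar",m,"hinge",hg,"w",np.linalg.norm(X[1]-X[0]),"leg",np.linalg.norm(hg-m))
    yv=X[0]-X[1]; print("xdir from bar",np.degrees(np.arctan2(-yv[0],yv[1])),"from legs",np.degrees(np.arctan2(hg[1]-m[1],hg[0]-m[0])))
E
python3 meas.py
```

```text
[[334.3, 184.6], [376.9, 198.1], [347.5, 142.0], [389.5, 153.8]] [[299.8, 261.2], [318.5, 310.7], [362.8, 253.8], [392.0, 300.2]]
reproj [0.2  0.2  0.2  0.26]
reproj [0.36 0.45 0.36 0.55]
[[ 507.6 -200.4  158.1]
 [ 470.6 -304.1  158.5]
 [ 615.3 -239.5  160.4]
 [ 580.5 -342.4  160.9]]
bar [ 489.06237306 -252.25620076  158.33307261] hinge [ 597.90295133 -290.93152516  160.65186577] w 110.16113718062412 leg 115.53107373469564
xdir from bar -19.61701387903915 from legs -19.562120251633733
```
Excellent. Bar (489,-252,158), hinge (598,-291, 159), yaw -19.6°.

Checks pass: width 110.2 (should be 110), leg 115.5 (115), and bar height 158.3 (158). The two yaw estimates also agree, at -19.6°. The target tool yaw is 70.4°, so I'll rise and turn first.

Careful with the scale: shifts go in shares of 62.5 mm and turns go in units of 10 degrees. That gives: -12 mm is -0.192, 10.3 degrees is 1.03.

```bash
cat >go.py <<'E'
import sys,numpy as np
from scipy.spatial.transform import Rotation as R
from cell import arm
# usage: go.py x y z -> offset to target in tool axes
s=arm.state(); r=R.from_euler("xyz",s["eef_rot"],degrees=True); t=R.from_euler("xyz",[180,0,70.4],degrees=True)
print("tool d",np.round(r.inv().apply(np.array(sys.argv[1:4],float)-s["tcp_pos"]),1),"rotvec",np.round((r.inv()*t).as_rotvec(degrees=True),1),"joints",np.round(s["joints"],0))
E
echo '{"offsets":[[0,0,-0.192,0,0,1.03],[0,0,-0.192,0,0,1.03],[0,0,-0.192,0,0,1.03],[0,0,-0.192,0,0,1.03],[0,0,-0.192,0,0,1.03],[0,0,-0.192,0,0,1.03],[0,0,-0.192,0,0,1.03],[0,0,-0.192,0,0,1.03]]}' | python3 shift.py 93; python3 go.py 489 -252 314
```

```text
clock: 1.1
tcp_pos: [249.3, 489.9, 314.5]
eef_rot: [-180.0, 0.1, 70.3]
force: [-0.4, 0.2, 0.4]
width: 93.0
grip_force: 0.0
tool d [-617.6  476.     1. ] rotvec [-0.   0.1 -0.1] joints [51. 12. 78. -0. 90. 71.]
```

```bash
for i in 1 2; do :; done; echo '{"offsets":[[-0.6176,0.4752,0,0,0,0],[-0.6176,0.4752,0,0,0,0],[-0.6176,0.4752,0,0,0,0],[-0.6176,0.4752,0,0,0,0],[-0.6176,0.4752,0,0,0,0],[-0.6176,0.4752,0,0,0,0],[-0.6176,0.4752,0,0,0,0],[-0.6176,0.4752,0,0,0,0]]}' | python3 shift.py; echo '{"offsets":[[-0.6176,0.4752,0,0,0,0],[-0.6176,0.4752,0,0,0,0],[-0.6176,0.4752,0,0,0,0],[-0.6176,0.4752,0,0,0,0],[-0.6176,0.4752,0,0,0,0],[-0.6176,0.4752,0,0,0,0],[-0.6176,0.4752,0,0,0,0],[-0.6176,0.4752,0,0,0,0]]}' | python3 shift.py; python3 go.py 489 -252 142
```

```text
clock: 2.1
tcp_pos: [371.1, 118.6, 314.5]
eef_rot: [-180.0, 0.0, 70.6]
force: [1.9, 0.1, 0.6]
width: 93.3
grip_force: 0.0
clock: 3.1
tcp_pos: [493.0, -251.6, 314.2]
eef_rot: [-180.0, -0.0, 70.6]
force: [0.2, 0.9, 0.1]
width: 92.7
grip_force: 0.0
tool d [ -1.8  -3.5 172.2] rotvec [-0.  -0.   0.2] joints [-39.  13.  78.   0.  90. -19.]
```

In the tool's units: 40 mm is 0.64, 20 mm is 0.32, 0.2 degrees is 0.02.

```bash
echo '{"offsets":[[-0.0288,-0.056,0,0,0,0.02],[0,0,0.64,0,0,0],[0,0,0.64,0,0,0],[0,0,0.32,0,0,0],[0,0,0.24,0,0,0]]}' | python3 shift.py 50; python3 go.py 489 -252 142; python3 - <<'E'
from cell import arm
import cv2,numpy as np
a=arm.read_camera("top")["frame"][100:250,270:450,::-1]; b=arm.read_camera("side")["frame"][150:350,220:440,::-1]
a=cv2.resize(a,(480,400)); b=cv2.resize(b,(320,290)); c=np.zeros((400,800,3),np.uint8); c[:,:480]=a;c[:290,480:]=b
cv2.imwrite("pics/pre.png",c)
E
```

```text
clock: 3.72
tcp_pos: [488.3, -249.3, 198.6]
eef_rot: [-179.9, -0.0, 70.5]
force: [0.2, 0.5, -0.2]
width: 51.5
grip_force: 0.0
tool d [-2.4  1.7 56.6] rotvec [-0.1 -0.   0.1] joints [-39.  16.  90.   0.  75. -19.]
```

View pics/pre.png

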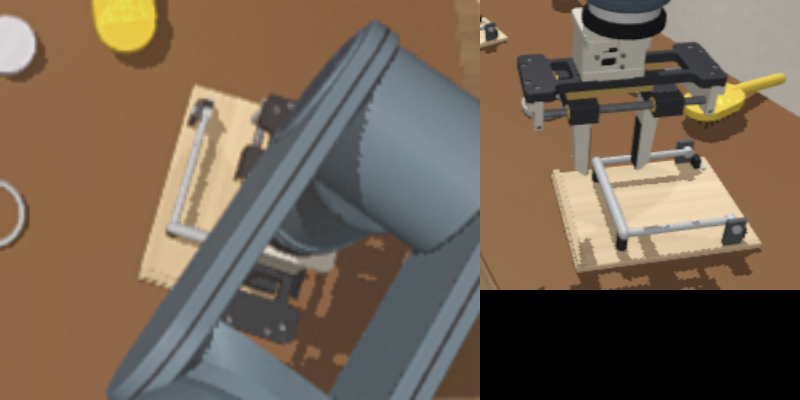

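The side view in the right-hand panel shows the finger tips at about (582,170) and (643,165). They're above and either side of the crossbar's middle, with nothing in the way. I'll descend and close gently.

In the tool's units: -2 mm is -0.032, 20 mm is 0.32.

```bash
echo '{"offsets":[[-0.032,0.024,0.32,0,0,0],[0,0,0.32,0,0,0],[0,0,0.256,0,0,0],[0,0,0,0,0,0]]}' | python3 shift.py; echo '{"offsets":[[0,0,0,0,0,0],[0,0,0,0,0,0],[0,0,0,0,0,0],[0,0,0,0,0,0],[0,0,0,0,0,0],[0,0,0,0,0,0]]}' | python3 shift.py 0 15; python3 go.py 489 -252 142
```

```text
clock: 4.32
tcp_pos: [489.3, -252.5, 143.1]
eef_rot: [-179.9, -0.0, 70.4]
force: [0.5, 0.1, -0.5]
width: 50.0
grip_force: 0.0
clock: 5.08
tcp_pos: [488.1, -252.4, 143.8]
eef_rot: [-179.8, 0.0, 70.4]
force: [-5.0, 0.9, 4.2]
width: 11.7
grip_force: 15.0
tool d [0.7 0.7 1.8] rotvec [-0.2  0.   0. ] joints [-39.  18.  94.  -0.  68. -19.]
```

In the tool's units: -10 mm is -0.16, -8.5 mm is -0.136.

```bash
echo '{"offsets":[[0,0.0064,-0.16,0,0,0],[0,0.0208,-0.16,0,0,0],[0,0.0352,-0.1568,0,0,0],[0,0.048,-0.1536,0,0,0],[0,0.0624,-0.1472,0,0,0],[0,0.0736,-0.144,0,0,0],[0,0.0864,-0.136,0,0,0],[0,0.0976,-0.1264,0,0,0]]}' | python3 shift.py
```

```text
clock: 6.08
tcp_pos: [511.5, -260.6, 218.7]
eef_rot: [-179.5, -0.0, 70.4]
force: [-14.4, 4.2, 8.6]
width: 11.5
grip_force: 15.0
```

```bash
echo '{"offsets":[[0,0.2272,-0.2272,0,0,0],[0,0.2624,-0.184,0,0,0],[0,0.2912,-0.136,0,0,0],[0,0,0,0,0,0]]}' | python3 shift.py; python3 go.py 546 -272 251
```

```text
clock: 6.58
tcp_pos: [562.9, -278.9, 255.0]
eef_rot: [179.7, 0.0, 70.5]
force: [-2.8, 2.0, 9.4]
width: 11.4
grip_force: 15.0
tool d [  0.8 -18.3   3.9] rotvec [0.3 0.  0.1] joints [-37.  22.  73.   0.  85. -17.]
```

In the tool's units: 20 mm is 0.32, 19.4 mm is 0.3104.

```bash
echo '{"offsets":[[0,0.3104,-0.08,0,0,0],[0,0.32,-0.0272,0,0,0],[0,0.32,0.0272,0,0,0],[0,0.272,0.072,0,0,0],[0,0,0,0,0,0]]}' | python3 shift.py; python3 - <<'E'
from cell import arm
import cv2
print(arm.state()["force"])
b=arm.read_camera("side")["frame"][110:350,200:440,::-1]
cv2.imwrite("pics/up.png",cv2.resize(b,(600,600)))
E
```

```text
clock: 7.2
tcp_pos: [634.8, -304.5, 252.9]
eef_rot: [179.8, 0.0, 70.5]
force: [2.3, -1.3, 1.8]
width: 11.3
grip_force: 15.0
[ 2.25061679 -1.33930988  1.82264077]
```

View pics/up.png

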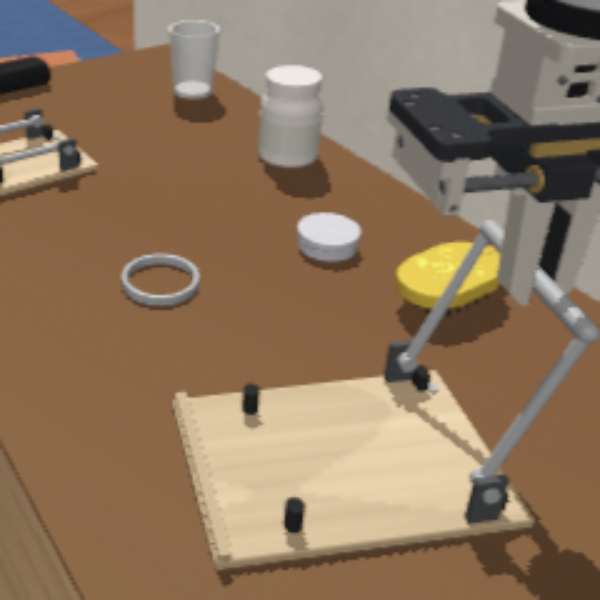

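The prop is past upright: its hinges are near (405,360) and (488,485), and the bar is held at (490,230)-(585,330), leaning away from the robot. I'll release and go up.

In the tool's units: -30 mm is -0.48, -20 mm is -0.32.

```bash
echo '{"offsets":[[0,0,0,0,0,0],[0,0,0,0,0,0],[0,0,0,0,0,0],[0,0,0,0,0,0],[0,0,0,0,0,0],[0,0,0,0,0,0]]}' | python3 shift.py 70; echo '{"offsets":[[0,0,-0.32,0,0,0],[0,0,-0.48,0,0,0],[0,0,-0.48,0,0,0],[0,0,-0.32,0,0,0],[0,0,0,0,0,0],[0,0,0,0,0,0]]}' | python3 shift.py; python3 - <<'E'
from cell import arm
import cv2,numpy as np
d=arm.read_camera("side"); np.savez("side1.npz",**d)
cv2.imwrite("pics/end.png",cv2.resize(d["frame"][60:350,140:440,::-1],(600,580)))
E
```

```text
clock: 8.0
tcp_pos: [633.0, -303.9, 252.3]
eef_rot: [-180.0, -0.0, 70.4]
force: [0.6, -0.9, 0.0]
width: 66.6
grip_force: 0.0
clock: 8.75
tcp_pos: [632.8, -303.8, 351.1]
eef_rot: [-179.9, -0.0, 70.4]
force: [-0.5, 0.2, 0.6]
width: 69.8
grip_force: 0.0
```

View pics/end.png

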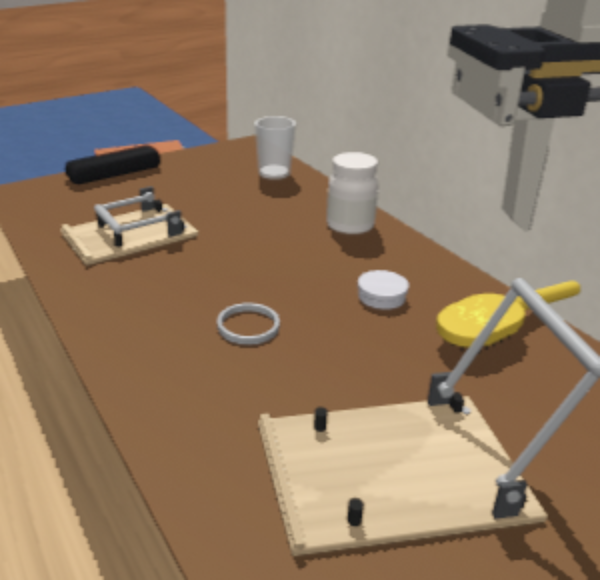

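The prop leans back by itself, with its left corner at crop (518,286), which is full-image (399,203). The gripper is clear and the small stand at (130,225) is still folded. I'll check the angle against the calibration, then hand in.

```bash
python3 - <<'E'
from cell import arm
import numpy as np
d=np.load("side1.npz"); P=d["mtx"]@d["extrinsics"][:3]; u=np.array([.942,-.335,0])
for t in(1.7,1.9,2.0):
    x=P@np.r_[np.array([615.3,-239.5,159])+115*(-np.cos(t)*u+np.sin(t)*np.array([0,0,1])),1]; print(t,x[:2]/x[2])
    if t==2.0: ok=np.linalg.norm(x[:2]/x[2]-[399,203])<4
print(ok)
if ok: print(arm.hand_in())
E
```

```text
1.7 [381.08086124 199.20586936]
1.9 [393.50016976 200.77808887]
2.0 [399.14296788 202.42868095]
True
the job is handed in; nothing more can be done
None
```

The larger stand's prop bar now leans back on its stop at about 2.0 rad by camera measurement; it has been let go, the smaller stand is still folded, and the job is handed in (clock about 9 s of the 40 s; no verdict was returned).

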